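# Relay the interlocking deck of the banana stall's drip tray

## Robot

A 6-joint arm with a two-finger parallel gripper is mounted at the origin on the work surface. World frame = base frame: x ahead of the robot, y to its left, z up, the work surface at z = 0. Lengths are in mm, angles in rad, forces in N, time in s.
With the tool pointing down it reaches from about 375 to 900 mm from the base axis. Payload 3.1 kg.
Tool frame: the origin (TCP) lies at the very end of the fingers, on their centre line; the grasp point (between the pads) lies 19 mm behind it (r.grip_point_offset is the distance from the TCP to the grasp point, in mm); z points along the fingers, y is the line along which they close (so a half turn about z gives the same grasp; the last joint's range is limited). The gripper opens to 87 mm and grips with 3 to 60 N. Pads are 19 mm wide; open, the fingers measure 117 mm over their backs; the gripper's body (75 mm by 190 mm) begins 51 mm behind the grasp point.
Start: joints at [1.151, 0.527, 1.433, -0, 1.181, -0.178], TCP at [149.616, 606.804, 222.548] pointing down, gripper open.
Joint ranges: [-3.08, 3.08], [-0.75, 2.2], [0.22, 2.44], [-1.43, 4.57], [0, 2.65], [-2.85, 2.85]. Speed limits (rad/s): [2.79, 2.79, 3.14, 3.14, 3.14, 3.14].

## Interface

Orientations are given as a rotation vector (axis times angle).
In Python, from plant import r gives the robot as it stands.
- The arm moves only by the shell command python3 -m handwheel 'ROWS' [FORCE]. ROWS is JSON, a list of rows, each a list of 5 numbers: the closure, from -1 (fully open) to 1 (shut), then the shift along the tool's x, y, z in units of 30 mm (1.0 is 30 mm), then the turn about the tool's z in units of 5 degrees (1.0 is 5 degrees). A call has 1 to 5 rows; each row is the pose to reach, as a shift and turn from the pose commanded when the call began, along the tool's axes at that moment; what a row does not reach only later rows make up. A row lasts 1/8 s, in which the tool goes at most 62.5 mm and 10.7 degrees, less where a joint would pass 70% of its speed; a pose out of reach is approached as far as the arm can. A call with a gripper value outside its range is refused whole. The fingers move at their own pace and stop on an object; FORCE is the grip in N (left out, the last holds). Time passes only in rows, so rows that repeat a pose let the fingers close. It gives the time, the measured TCP pose, the force and the opening at its end, in the units of the state.
- r.get_state(): the state, without advancing time (a new reading comes with each control period).
- r.snapshot(name): name is "scene" or "top" or "wrist"; returns a dict with "img" (384x512x3 uint8, red, green, blue), "fovy" (degrees; the focal length in pixels is half the picture's height over the tangent of half this angle, whatever the lens; pixels are square), "cx", "cy" (the principal point, pixels), "R" (3x3) and "t" (3): a world point X has camera coordinates R X + t. Camera axes: x right, y down, z forward; pixel columns grow to the right and rows downward; lengths in mm; the calibration is good to about 2 mm. A picture is of the moment at which its call begins. There is no depth.
- r.finish_job(): hands the job in, once; it reports no verdict.
The state is a dict: "time": time; "qpos": joint angles; "joint_velocities": joint speeds; "joint_torque": joint torques, N m; "tool_pos": TCP position; "ee_rot": TCP orientation; "force": force on the tool from outside, world axes, zero at the start; "ft_torque": the same for the moment, N m; "opening": finger opening in mm.
Only numpy, scipy, OpenCV 4.12 (cv2) and the standard library are available. Lean on these libraries where they do the work, as an engineer would, in place of code of your own. Each camera call takes 0.05 s, during which the arm holds its last target. There are 200 camera calls.

## Task

The three interlocking deck tiles of the banana tray have been washed and lie about the counter. Lay them back in the tray, turned so that they lock into one another and into the tray, each fully down, flat and level with the rim; do not drop them, and do not knock the other things on the counter.

Things in the scene. Friction and masses are not known exactly. Their poses are not given: they have to be found in the camera images.
- tray: Aluminium drip tray, fixed, 112 (x) x 216 (y) mm, rim 26 mm high, 12 mm wide; recess 88 x 192 mm, its grey floor 6 mm above the counter, so that seated tiles end level with the rim. Origin: centre of the underside, z up, y along the tray towards the left bay, x away from the robot at yaw 0 (yaw within 0.35 rad).
- bay_left (a point): Seat of the blue tile on the tray's floor: where its origin comes to lie, tile axes along the tray's. A 24 x 24 mm block as high as the rim fills the tray's +x +y corner here. All joints have about 2 mm of play each side, and a tile let down up to about 4 mm off slides home on its bevels.
- bay_middle (a point): Seat of the white tile on the tray's floor: where its origin comes to lie, tile axes along the tray's, in the middle of the tray. Its tabs lap over the two other tiles, so this bay is filled last.
- bay_right (a point): Seat of the green tile on the tray's floor: where its origin comes to lie, tile axes along the tray's. A boss 20 mm wide (x 10 to 30 mm), as high as the rim, juts in 14 mm from the tray's -y end here; the tile's notch goes round it.
- tile_left: Blue deck tile, 84 (x) x 64 (y) mm. Lies flat, fin up, at any yaw. Origin: centre of the underside, z up; its axes lie along the tray's when seated. 20 mm thick, lower edges bevelled (3 mm in over 4 mm up). About 0.13 kg. Its +x +y corner is cut out, 24 x 24 mm; a jigsaw pocket opens in its -y edge.
- left_fin (a point): Middle of the top of the blue tile's upright grip fin, 50 mm above the tile's underside, over its origin. The fin is 44 mm long along the tile's x, 14 mm thick and 30 mm high (it stands on the 20 mm thick tile). Nothing else stands up from the tile.
- left_pocket (a point): Top edge of the T-shaped jigsaw pocket in the blue tile, on the mid-line of its mouth: mouth 18 mm wide along x and 5 mm deep, then 30 mm wide as far as 19 mm from the edge. Only the upper 12 mm are open; below lies an 8 mm high ledge, which must be in place before the middle tile's tab comes down over it.
- tile_middle: White deck tile, body 84 (x) x 56 (y) mm, with a jigsaw tab on each long edge. Lies flat, fin up, at any yaw. Origin: centre of the underside, z up; its axes lie along the tray's when seated. 20 mm thick, lower edges bevelled (3 mm in over 4 mm up). About 0.13 kg. It must go in last.
- middle_fin (a point): Middle of the top of the white tile's upright grip fin, 50 mm above the tile's underside, over its origin. The fin is 44 mm long along the tile's y, 14 mm thick and 30 mm high (it stands on the 20 mm thick tile). Nothing else stands up from the tile.
- tab_a (a point): Root of the white tile's +y tab (for the blue tile), on its mid-line, x = 18 mm, at the top face. The other tab (for the green tile) is at x = 0 on the -y edge. Each sticks out 19 mm: neck 14 mm wide, then a head 26 mm wide and 10 mm deep; only the upper 10 mm of the thickness, dropping from above into the pocket.
- tile_right: Green deck tile, 84 (x) x 64 (y) mm. Lies flat, fin up, at any yaw. Origin: centre of the underside, z up; its axes lie along the tray's when seated. 20 mm thick, lower edges bevelled (3 mm in over 4 mm up). About 0.13 kg. A notch 24 mm wide (x 8 to 32 mm) and 16 mm deep in its -y edge; a jigsaw pocket opens in its +y edge.
- right_fin (a point): Middle of the top of the green tile's upright grip fin, 50 mm above the tile's underside, over its origin. The fin is 44 mm long along the tile's x, 14 mm thick and 30 mm high (it stands on the 20 mm thick tile). Nothing else stands up from the tile.
- right_pocket (a point): Top edge of the T-shaped jigsaw pocket in the green tile, on the mid-line of its mouth: mouth 18 mm wide along x and 5 mm deep, then 30 mm wide as far as 19 mm from the edge. Only the upper 12 mm are open; below lies an 8 mm high ledge, which must be in place before the middle tile's tab comes down over it.
- banana_hand: A small hand of four yellow bananas, loose, about 120 x 150 mm and 28 mm high, to be left alone. Origin about its middle, on the counter.
- banana: A single yellow banana lying loose, about 130 mm long along x and 30 mm thick and high, to be left alone. Origin about its middle, on the counter.
- bottle: Clear bottle with a red cap, diameter 60 mm, 170 mm high, standing loose, to be left alone. Origin: centre of its foot.
- twine: Standing spool of brown twine, diameter 60 mm, 110 mm high, loose, to be left alone. Origin: centre of its foot.
- cup: Steel cup, diameter 64 mm, 75 mm high, standing loose, to be left alone. Origin: centre of its foot.
- weight: Brass weight, diameter 52 mm, 58 mm high, standing loose, to be left alone. Origin: centre of its foot. At the counter's back (beyond x = 0.78 m) and sides (beyond 0.50 m from the mid-line) stand fixed things, all under 0.22 m high: scale, crate, heaps of fruit.
- calculator: Black calculator, 70 (x) x 120 (y) mm, 18 mm high, lying loose, to be left alone. Origin: centre of its underside.
Things that resemble listed ones, but are neither listed nor needed, are in the scene too. Several things have the shape of the tile_left; the one meant has the colours described above.

How it is judged:
By the outcome, as a careful person would: the job done as asked, in the order asked, and still so for the second after the job is handed in, with the robot touching nothing.
It also fails if it takes over 72 s, if anything falls off the work surface, if the arm or the gripper's body presses on something with over 40 N, if the wrist force passes 120 N, or if a joint passes its speed limit or range.

## Working session

There is one attempt and no reset: what is moved stays moved. The work goes in short steps, Python scripts to look and compute and a shell command to move; the robot and the scene stay as the last step left them, time stands still between calls to the robot, and variables do not carry over. Pictures are saved under pics/ and viewed, on a budget of 10 in all, crops included, one or two more only if the job needs it, and the job is handed in when it is done.

```bash
ls; mkdir -p pics; cat > h.py <<'E'
from plant import r
import numpy as np, cv2
def snap(n,name,crop=None,scale=1):
    s=r.snapshot(n); np.savez('pics/'+name+'.npz',**{k:np.array(v) for k,v in s.items()})
    im=s['img'][:,:,::-1]
    if crop: x0,y0,x1,y1=crop; im=im[y0:y1,x0:x1]
    im=cv2.resize(im,None,fx=scale,fy=scale,interpolation=cv2.INTER_CUBIC)
    cv2.imwrite('pics/'+name+'.png',im)
def px2w(name,u,v,z):
    s=np.load('pics/'+name+'.npz'); f=s['img'].shape[0]/2/np.tan(np.radians(float(s['fovy']))/2)
    d=s['R'].T@np.array([(u-s['cx'])/f,(v-s['cy'])/f,1]); c=-s['R'].T@s['t']
    return (c+d*(z-c[2])/d[2])[:2].round(1)
E
python3 - <<'E'
from h import *
print(r.get_state()); snap('top','top1',scale=1.5); snap('scene','sc1',scale=1.5)
s=np.load('pics/top1.npz'); print(s['R'],s['t'],s['fovy'])
E
```

```text
pics
{'time': 0.0, 'qpos': array([ 1.15047738e+00,  5.28449916e-01,  1.43390553e+00, -7.64268078e-06,
        1.18143387e+00, -1.78536925e-01]), 'joint_velocities': array([ 0.00052381, -0.00090305,  0.00109975,  0.00075231,  0.00078955,
       -0.00022979]), 'joint_torque': array([ 9.73414426e-04, -4.40043175e+01, -1.76593816e+01,  6.34613307e-02,
        5.81411412e-02, -1.73778681e-04]), 'tool_pos': array([149.33217282, 606.12905397, 221.58062059]), 'ee_rot': array([-0.37878384, -3.11802629,  0.00329958]), 'force': array([-0.21152246,  0.0157292 ,  0.08108846]), 'ft_torque': array([-0.00099658, -0.04544961,  0.0532097 ]), 'opening': 86.96134041838756}
[[ 2.04571483e-04 -9.99957291e-01 -9.23982630e-03]
 [-9.86132744e-01  1.33170024e-03 -1.65953120e-01]
 [ 1.65958337e-01  9.14564453e-03 -9.86090355e-01]] [  46.80570338  568.52082866 1518.99198574] 43.482429047438885
```

View pics/top1.png

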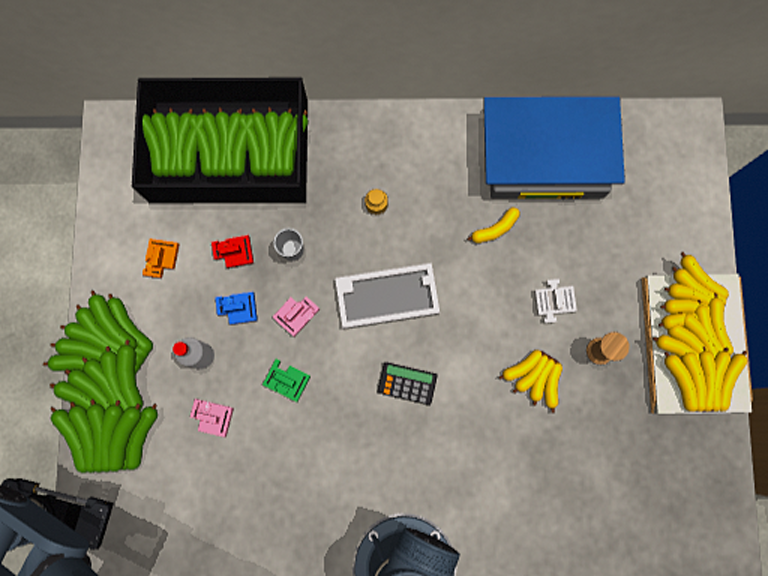

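View pics/sc1.png

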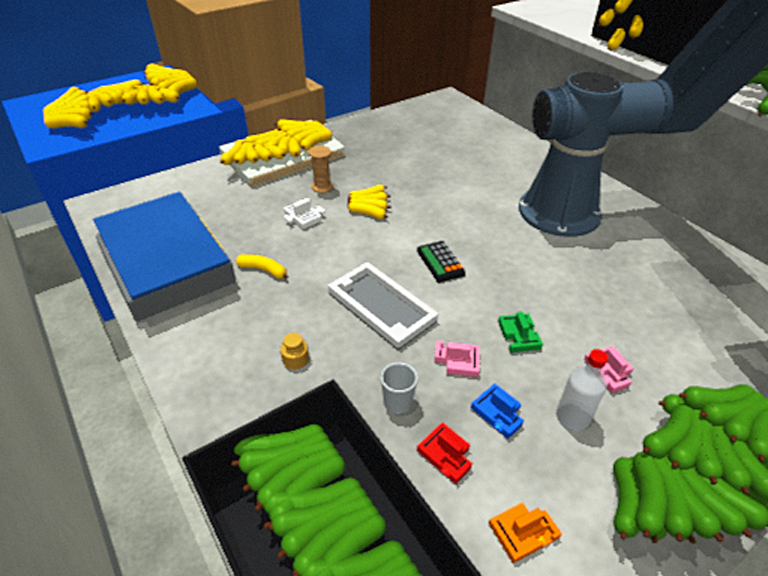

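Top view (px at 1.5×): tray about (388,296), blue (237,308), green (287,381) and white (554,300). Next, enlarged crops from the saved picture.

```bash
python3 - <<'E'
import numpy as np,cv2
im=np.load('pics/top1.npz')['img'][:,:,::-1]
def c(x0,y0,w,h,s): 
    o=cv2.resize(im[y0:y0+h,x0:x0+w],None,fx=s,fy=s,interpolation=cv2.INTER_CUBIC); return o
# row1: tray (scale 5) 80x50 ; blue/green/white scale 5... 
A=c(215,170,80,52,5); B=c(135,185,80,52,5)
C=c(165,228,80,52,5); D=c(335,175,80,52,5)
cv2.imwrite('pics/cr1.png',np.vstack([np.hstack([A,B]),np.hstack([C,D])]))
E
```

```text
(no output)
```

View pics/cr1.png

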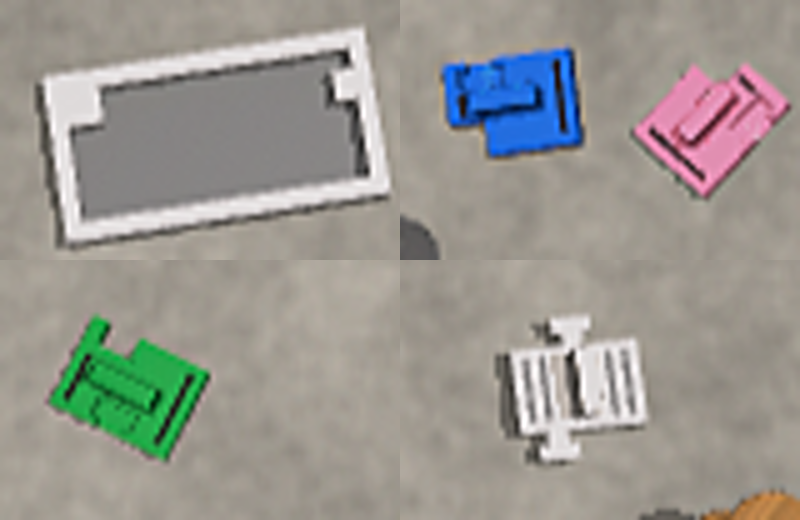

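Crop: tray rim corners are at (43,80), (362,28), (390,190), (65,243). The blue cut-out is lower-left with +x to the left. Green's notch is up-right with +x up-left. White's offset tab is at the bottom, so +y is down. Next: compute poses.

```bash
cat >> h.py <<'E'
def fit(model,world):
    # rigid 2D fit; returns x,y,yaw,residual
    m=np.array(model,float);w=np.array(world,float);mc=m.mean(0);wc=w.mean(0)
    a=(m-mc)@np.array([1,-1j][:1]+[1j]);b=(w-wc)@np.array([1,1j])
    th=np.angle((np.conj(a)*b).sum());c=np.exp(1j*th)
    p=complex(*wc)-c*complex(*mc); res=abs(b-a*c)
    return round(p.real,1),round(p.imag,1),round(np.degrees(th),1),res.round(1)
def to(x,y,z,closeyaw):
    "shift/turn units to bring TCP to x,y,z with tool y along closeyaw (deg, mod 180)"
    s=r.get_state();R=cv2.Rodrigues(s['ee_rot'])[0];d=R.T@(np.array([x,y,z])-s['tool_pos'])
    cur=np.degrees(np.arctan2(R[1,1],R[0,1]));t=-(closeyaw-cur);t=(t+90)%180-90
    print('pos',s['tool_pos'].round(1),'yaw_y',cur.round(1),'q6',s['qpos'][5].round(2),'q1',s['qpos'][0].round(2),'shift',(d/30).round(3),'turn',round(t/5,2),'open',round(s['opening'],1),'F',s['force'].round(1),'t',round(s['time'],2))
E
python3 - <<'E'
from h import *
def W(pts,ox,oy,px0,py0,z): return [px2w('top1',(x-px0)/5+ox,(y-py0)/5+oy,z) for x,y in pts]
# pixel centre offset of resize ~ -0.4
T=W([(43,80),(362,28),(390,190),(65,243)],214.6,169.6,0,0,26)
print('tray',fit([(56,108),(56,-108),(-56,-108),(-56,108)],T))
B=W([(443,66),(575,47),(582,145),(488,157)],134.6,184.6,400,0,20)
print('blue',fit([(42,-32),(-42,-32),(-42,32),(18,32)],B))
G=W([(51,402),(168,460),(209,373),(95,318)],164.6,227.6,0,260,20)
print('green',fit([(42,32),(-42,32),(-42,-32),(42,-32)],G))
Wh=W([(510,352),(635,338),(648,425),(520,437)],334.6,174.6,400,260,20)
print('white',fit([(42,-28),(-42,-28),(-42,28),(42,28)],Wh))
for n,u,v,z in [('bottlecap',182/1.5,349/1.5,170),('twine',616/1.5,342/1.5,110),('cup',288/1.5,238/1.5,75)]: print(n,px2w('top1',u,v,z))
x,y,a,_=fit([(42,-32),(-42,-32),(-42,32),(18,32)],B)
to(x,y,222,a+90)
E
```

```text
tray (np.float64(577.7), np.float64(36.4), np.float64(9.1), array([1.7, 0.6, 1.2, 1. ]))
blue (np.float64(548.9), np.float64(369.0), np.float64(97.2), array([1.8, 3. , 1. , 1.7]))
green (np.float64(391.9), np.float64(254.2), np.float64(64.4), array([1.7, 1.4, 1.3, 1.5]))
white (np.float64(566.0), np.float64(-335.5), np.float64(95.7), array([0.6, 1.4, 1.2, 0.9]))
bottlecap [444.7 440.7]
twine [ 464.2 -435.3]
cup [694.3 249.2]
pos [149.3 606.2 221.7] yaw_y 76.1 q6 -0.18 q1 1.15 shift [-1.4825e+01 -4.4890e+00 -8.0000e-03] turn 13.79 open 87.0 F [ 0.5 -0.6 -0.5] t 0.1
```

```bash
python3 -m handwheel '[[-1,-14.83,-4.49,0,13.8],[-1,-14.83,-4.49,0,13.8],[-1,-14.83,-4.49,0,13.8],[-1,-14.83,-4.49,0,13.8],[-1,-14.83,-4.49,0,13.8]]' 30; python3 -c "
from h import *
to(548.9,369,222,7.2)"
```

```text
time: 0.72
tool_pos: [419.7, 445.9, 222.1]
ee_rot: [-1.755, -2.605, 0.001]
force: [0.7, 0.9, 0.7]
opening: 86.8
pos [419.7 445.9 222.1] yaw_y 22.1 q6 0.25 q1 0.63 shift [-3.995e+00  3.029e+00  3.000e-03] turn 2.97 open 86.8 F [0.7 0.9 0.7] t 0.72
```

```bash
python3 -m handwheel '[[-1,-4,3.03,0,3],[-1,-4,3.03,0,3],[-1,-4,3.03,0,3],[-1,-4,3.03,0,3],[-1,-4,3.03,0,3]]'; python3 -c "
from h import *
to(548.9,369,222,7.2)
snap('wrist','w1',scale=1.5)
s=np.load('pics/w1.npz');print(-s['R'].T@s['t'],s['R'].round(2),s['fovy'])"
```

```text
time: 1.35
tool_pos: [546.1, 371.9, 222.1]
ee_rot: [-2.07, -2.361, 0.003]
force: [-0.1, -0.2, 0.7]
opening: 87.5
pos [546.1 371.9 222.1] yaw_y 7.5 q6 0.3 q1 0.43 shift [-0.107  0.079  0.003] turn 0.06 open 87.5 F [-0.1 -0.2  0.7] t 1.35
[535.01286644 453.69865781 385.36445282] [[ 0.99  0.13 -0.  ]
 [ 0.13 -0.95  0.3 ]
 [ 0.04 -0.3  -0.95]] 68.91427847484677
```

View pics/w1.png

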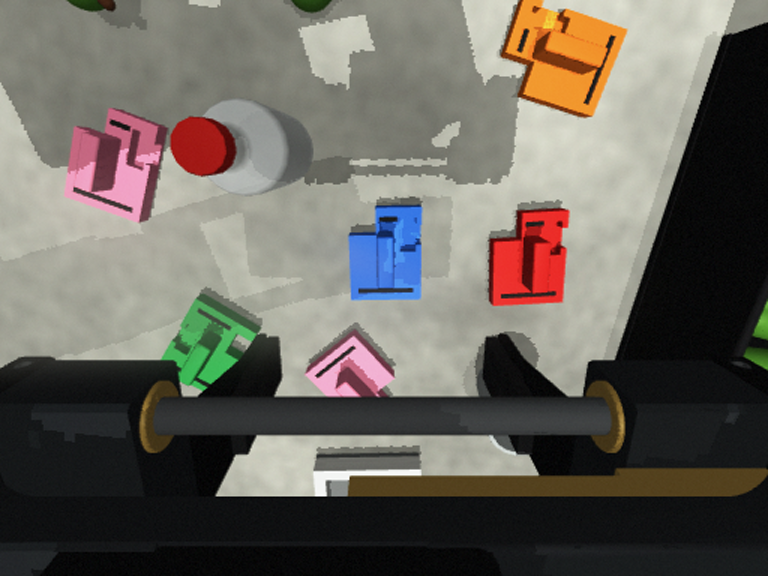

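Wrist view (1.5×): blue top corners at (422,205), (422,298), (349,299) and (349,234), with the fin along about x=386. Fingers are centred at column 383.

```bash
python3 - <<'E'
from h import *
P=lambda L,z:[px2w('w1',x/1.5-.2,y/1.5-.2,z) for x,y in L]
f=fit([(42,-32),(-42,-32),(-42,32),(18,32)],P([(422,207),(422,298),(349,299),(349,235)],20));print(f)
print('fin top',P([(380,234),(394,234),(394,291),(378,291)],50))
g=fit([(42,-32),(42,32),(-42,32)],P([(200,290),(163,357),(203,391)],20));print('green',P([(207,292),(261,321)],20))
print('bottle',P([(203,146)],170))
to(f[0],f[1],26,f[2]+90)
E
```

```text
(np.float64(548.7), np.float64(368.9), np.float64(98.1), array([0.4, 1.7, 1.7, 0.4]))
fin top [array([541.1, 392. ]), array([552.3, 393.5]), array([559.1, 345.6]), array([545.8, 343.8])]
green [array([391.3, 312.3]), array([441.8, 290.1])]
bottle [array([447.9, 445.6])]
pos [546.  372.2 222.3] yaw_y 7.6 q6 0.3 q1 0.43 shift [-0.122  0.088  6.543] turn -0.11 open 87.2 F [ 0.1 -0.   0.2] t 1.4
```

```bash
python3 -m handwheel '[[-1,-0.12,0.09,2,-0.1],[-1,-0.12,0.09,4,-0.1],[-1,-0.12,0.09,5.7,-0.1],[-1,-0.12,0.09,6.5,-0.1],[-1,-0.12,0.09,6.5,-0.1]]'; python3 -m handwheel '[[1,0,0,0,0],[1,0,0,0,0],[1,0,0,0,0],[1,0,0,0,0],[1,0,0,0,0]]' 30;  python3 -c "
from h import *
to(548.9,369,140,8.1)"
```

```text
time: 2.02
tool_pos: [547.9, 368.4, 25.4]
ee_rot: [-2.058, -2.37, 0.008]
force: [-0.0, -0.3, 0.5]
opening: 87.2
time: 2.65
tool_pos: [551.4, 367.7, 27.8]
ee_rot: [2.063, 2.369, 0.001]
force: [0.1, -0.1, -0.6]
opening: 44.9
pos [551.4 367.7  27.8] yaw_y 7.9 q6 0.28 q1 0.42 shift [ 0.054 -0.076 -3.738] turn -0.04 open 44.9 F [ 0.1 -0.1 -0.6] t 2.65
```

```bash
python3 -m handwheel '[[1,0,0,0,0],[1,0,0,0,0],[1,0,0,0,0],[1,0,0,0,0],[1,0,0,0,0]]' 30; python3 -m handwheel '[[1,0,0,-0.3,0],[1,0,0,-1.5,0],[1,0,0,-3,0],[1,0,0,-4,0],[1,0,0,-4,0]]' 30;  python3 -c "
from h import *
to(567.9,97.6,145,-81)"
```

```text
time: 3.28
tool_pos: [550.8, 367.7, 27.4]
ee_rot: [-2.062, -2.369, 0.002]
force: [-1.7, 0.2, -0.0]
opening: 13.5
time: 3.9
tool_pos: [553.6, 368.8, 151.0]
ee_rot: [2.06, 2.367, 0.011]
force: [0.6, 0.5, -0.2]
opening: 13.9
pos [553.6 368.8 151. ] yaw_y 7.9 q6 0.28 q1 0.42 shift [-9.021 -0.777  0.175] turn 17.79 open 13.9 F [ 0.6  0.5 -0.2] t 3.9
```

```bash
python3 -m handwheel '[[1,-9.02,-0.78,0,17.8],[1,-9.02,-0.78,0,17.8],[1,-9.02,-0.78,0,17.8],[1,-9.02,-0.78,0,17.8],[1,-9.02,-0.78,0,17.8]]' 30;  python3 -c "
from h import *
to(567.9,97.6,145,-81)"
```

```text
time: 4.53
tool_pos: [564.6, 92.9, 145.8]
ee_rot: [-2.916, -1.167, 0.005]
force: [-0.2, -0.1, -0.6]
opening: 13.8
pos [564.6  92.9 145.8] yaw_y -46.4 q6 0.78 q1 -0.03 shift [ 0.187 -0.037  0.028] turn 6.93 open 13.8 F [-0.2 -0.1 -0.6] t 4.53
```

```bash
python3 -m handwheel '[[1,0.19,-0.04,0,6.9],[1,0.19,-0.04,0,6.9],[1,0.19,-0.04,0,6.9],[1,0.19,-0.04,0,6.9],[1,0.19,-0.04,0,6.9]]' 30;  python3 -c "
from h import *
to(567.9,97.6,145,-81)
snap('wrist','w2',scale=1.5)"
```

```text
time: 5.15
tool_pos: [567.7, 101.3, 146.0]
ee_rot: [-3.13, -0.267, 0.004]
force: [0.3, 0.2, -1.3]
opening: 14.0
pos [567.7 101.3 146. ] yaw_y -80.3 q6 1.38 q1 -0.02 shift [-0.013  0.124  0.033] turn 0.15 open 14.0 F [ 0.3  0.2 -1.3] t 5.15
```

View pics/w2.png

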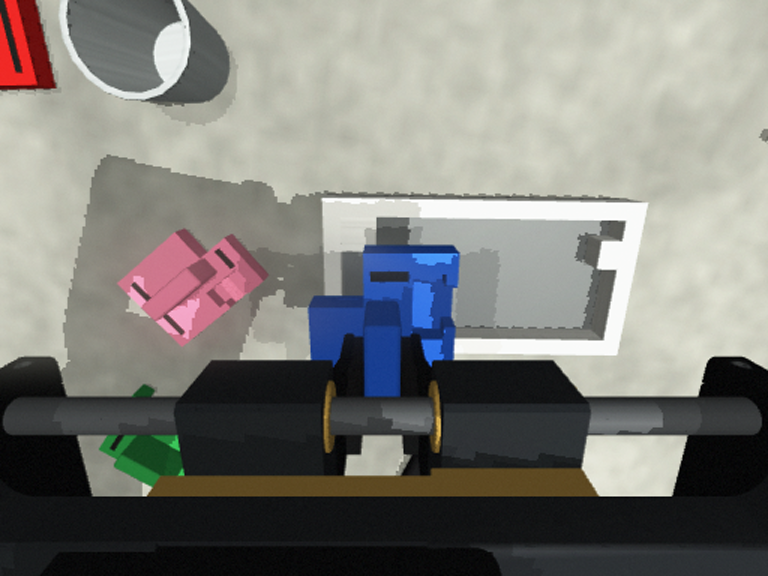

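Wrist view: tray rim corners at (321,198), (648,203), (617,355). Held blue tile top edges at (363,245), (460,245), (310,297), (363,297).

```bash
cat > s.py <<'E'
from h import *
P=lambda n,L,z:[px2w(n,x/1.5-.2,y/1.5-.2,z) for x,y in L]
E
python3 - <<'E'
from s import *
t=fit([(56,108),(56,-108),(-56,-108)],P('w2',[(321,198),(648,203),(617,355)],26));print('tray',t)
print('tile',fit([(42,8),(42,-32),(18,32),(18,8)],P('w2',[(363,245),(460,245),(310,297),(363,297)],138.6)))
a=np.radians(t[2]); 
for v in (62,0,-62): print(v,t[0]-v*np.sin(a),t[1]+v*np.cos(a))
to(t[0]-62*np.sin(a),t[1]+62*np.cos(a),33,t[2]-90)
E
```

```text
tray (np.float64(575.8), np.float64(33.2), np.float64(9.0), array([1. , 0.5, 0.5]))
tile (np.float64(572.9), np.float64(101.5), np.float64(9.1), array([0.8, 0.3, 0.9, 0.7]))
62 566.1010631675057 94.43667711689855
0 575.8 33.2
-62 585.4989368324942 -28.036677116898538
pos [567.9 101.4 146.2] yaw_y -80.2 q6 1.38 q1 -0.02 shift [-0.088  0.219  3.775] turn 0.15 open 14.0 F [-0.1  0.2 -0.6] t 5.2
```

```bash
python3 -m handwheel '[[1,-0.18,0.17,1,0.1],[1,-0.18,0.17,2.2,0.1],[1,-0.18,0.17,2.6,0.1],[1,-0.18,0.17,2.6,0.1],[1,-0.18,0.17,2.6,0.1]]' 30;  python3 -c "
from h import *
to(566.1,94.4,145,-81)
snap('wrist','w3',scale=1.5)"
```

```text
time: 5.82
tool_pos: [565.3, 95.5, 70.6]
ee_rot: [3.131, 0.253, 0.004]
force: [0.4, -0.8, -1.0]
opening: 13.7
pos [565.3  95.5  70.6] yaw_y -80.8 q6 1.38 q1 -0.03 shift [ 0.027  0.042 -2.481] turn 0.05 open 13.7 F [ 0.4 -0.8 -1. ] t 5.83
```

View pics/w3.png

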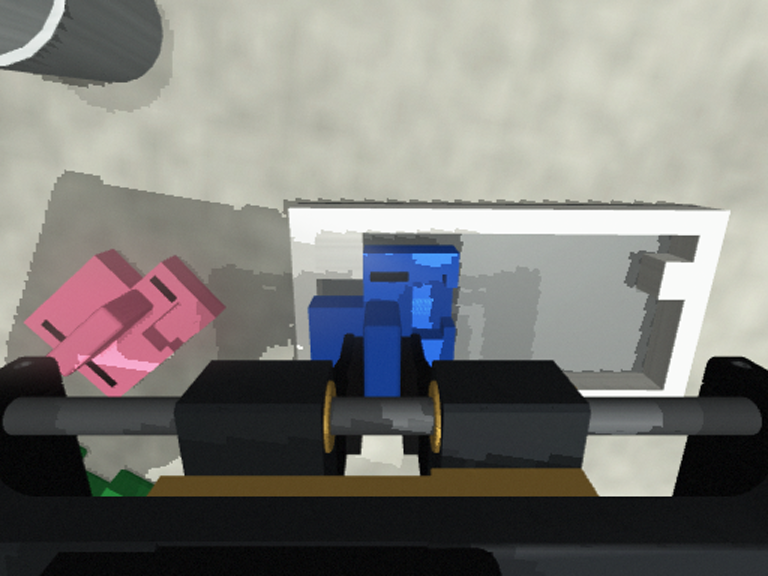

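Tray far rim corners are (288,207) and (729,211), with the inner right corner at (700,236). Tile edges are unchanged in the image, at (363,245) etc.

```bash
python3 - <<'E'
from s import *
t=fit([(56,108),(56,-108),(44,-96)],P('w3',[(288,207),(729,211),(700,236)],26));print('tray',t)
f=fit([(42,8),(42,-32),(18,32),(18,8)],P('w3',[(363,245),(460,245),(310,297),(363,297)],63.2));print('tile',f)
a=np.radians(t[2]); 
b=np.array([t[0]-62*np.sin(a),t[1]+62*np.cos(a)]);d=b-f[:2];print('need',d)
s=r.get_state()['tool_pos']; to(s[0]+d[0],s[1]+d[1],50,t[2]-90)
E
```

```text
tray (np.float64(576.0), np.float64(33.6), np.float64(8.7), array([0.7, 0.2, 0.7]))
tile (np.float64(570.4), np.float64(95.7), np.float64(8.5), array([0.7, 0.3, 0.9, 0.7]))
need [-3.77817086 -0.81337902]
pos [565.3  95.5  70.8] yaw_y -80.8 q6 1.38 q1 -0.03 shift [-0.13   0.006  0.692] turn 0.11 open 14.2 F [-0.5 -0.3 -1.3] t 5.88
```

```bash
python3 -m handwheel '[[1,-0.11,0.01,0,0],[1,-0.11,0.01,0.4,0],[1,-0.11,0.01,0.7,0],[1,-0.11,0.01,1.0,0],[1,-0.11,0.01,1.0,0]]' 30;  python3 -c "
from h import *
to(566.1,94.4,34,-81)"
```

```text
time: 6.5
tool_pos: [563.3, 94.7, 38.9]
ee_rot: [3.131, 0.251, 0.007]
force: [5.9, 1.3, -4.0]
opening: 13.8
pos [563.3  94.7  38.9] yaw_y -80.8 q6 1.38 q1 -0.03 shift [0.091 0.024 0.164] turn 0.03 open 13.8 F [ 5.9  1.3 -4. ] t 6.5
```

```bash
python3 -m handwheel '[[1,0.04,0,0,0],[1,0.05,0,0.1,0],[1,0.05,0,0.2,0],[1,0.05,0,0.2,0]]' 30;  python3 -c "
from h import *
to(566.1,94.4,34,-81)"
```

```text
time: 7.0
tool_pos: [563.4, 94.9, 33.7]
ee_rot: [3.131, 0.252, 0.003]
force: [4.5, 1.3, -0.5]
opening: 13.9
pos [563.4  94.9  33.7] yaw_y -80.8 q6 1.38 q1 -0.03 shift [ 0.087  0.031 -0.011] turn 0.04 open 13.9 F [ 4.5  1.3 -0.5] t 7.0
```

```bash
python3 -m handwheel '[[1,0.05,0,0.03,0],[1,0.06,0,0.06,0],[1,0.06,0,0.06,0]]' 30;  python3 -c "
from h import *
to(566.1,94.4,34,-81)"
```

```text
time: 7.38
tool_pos: [563.1, 95.0, 33.3]
ee_rot: [3.131, 0.253, -0.003]
force: [-0.2, -0.1, 12.8]
opening: 13.9
pos [563.1  95.   33.3] yaw_y -80.8 q6 1.38 q1 -0.03 shift [ 0.094  0.035 -0.023] turn 0.05 open 13.9 F [-0.2 -0.1 12.8] t 7.38
```

```bash
python3 -m handwheel '[[-1,0,0,-0.03,0],[-1,0,0,-0.03,0],[-1,0,0,-0.03,0],[-1,0,0,-0.03,0],[-1,0,0,-0.03,0]]' 30; python3 -m handwheel '[[-1,0,0,-0.5,0],[-1,0,0,-2.5,0],[-1,0,0,-4.5,0],[-1,0,0,-6,0],[-1,0,0,-6,0]]' 30;  python3 -c "
from h import *
to(391.9,254.2,215,154.4)"
```

```text
time: 8.0
tool_pos: [564.0, 95.2, 32.4]
ee_rot: [-3.131, -0.253, 0.001]
force: [0.7, -0.2, -0.2]
opening: 55.6
time: 8.62
tool_pos: [567.2, 95.2, 218.2]
ee_rot: [3.13, 0.253, 0.017]
force: [0.7, 0.5, 0.4]
opening: 87.2
pos [567.2  95.2 218.2] yaw_y -80.8 q6 1.38 q1 -0.03 shift [-4.919 -6.168  0.039] turn -11.03 open 87.2 F [0.7 0.5 0.4] t 8.62
```

```bash
python3 -m handwheel '[[-1,-4.92,-6.17,0,-11],[-1,-4.92,-6.17,0,-11],[-1,-4.92,-6.17,0,-11],[-1,-4.92,-6.17,0,-11],[-1,-4.92,-6.17,0,-11]]' 30; python3 -m handwheel '[[-1,0,0,0,-0.4],[-1,0,0,0,-0.4]]' 30;  python3 -c "
from h import *
to(391.9,254.2,215,154.4)"
```

```text
time: 9.25
tool_pos: [384.2, 255.5, 211.9]
ee_rot: [-2.669, -1.654, 0.007]
force: [-0.2, -0.4, 1.3]
opening: 87.0
time: 9.5
tool_pos: [389.1, 253.9, 212.4]
ee_rot: [-2.653, -1.683, 0.001]
force: [-0.9, -0.2, -0.1]
opening: 87.0
pos [389.1 253.9 212.4] yaw_y -25.2 q6 0.78 q1 0.34 shift [ 0.05   0.081 -0.088] turn 0.07 open 87.0 F [-0.9 -0.2 -0.1] t 9.5
```

```bash
python3 -c "
from h import *
snap('wrist','w4',scale=1.5)"
```

```text
(no output)
```

View pics/w4.png

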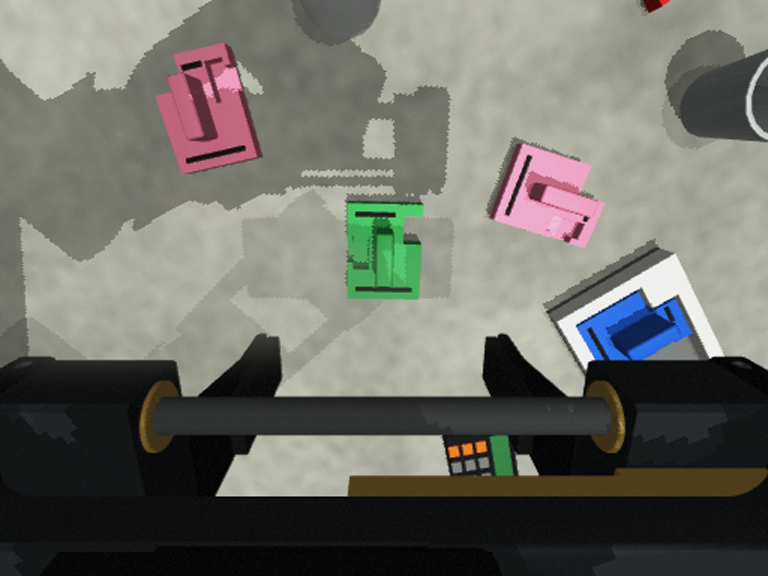

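Green corners are (347,203), (423,205), (420,298) and (347,298). Blue sits in the tray corner.

```bash
python3 - <<'E'
from s import *
f=fit([(42,32),(42,-32),(-42,-32),(-42,32)],P('w4',[(347,204),(423,206),(420,298),(347,298)],20));print(f)
to(f[0],f[1],27,f[2]+90)
E
```

```text
(np.float64(390.9), np.float64(253.0), np.float64(64.0), array([0.5, 1.2, 1.4, 0.8]))
pos [389.3 253.8 212.4] yaw_y -25.2 q6 0.78 q1 0.34 shift [1.00e-03 6.30e-02 6.18e+00] turn 0.15 open 87.1 F [-0.4 -1.2  0.6] t 9.55
```

```bash
python3 -m handwheel '[[-1,0.05,0.06,2,0.1],[-1,0.05,0.06,4,0.1],[-1,0.05,0.06,5.6,0.1],[-0.4,0.05,0.06,6.2,0.1],[1,0.05,0.06,6.2,0.1]]'; python3 -m handwheel '[[1,0,0,0,0],[1,0,0,0,0],[1,0,0,0,0],[1,0,0,0,0],[1,0,0,0,0]]' 30;  python3 -m handwheel '[[1,0,0,0,0],[1,0,0,0,0],[1,0,0,0,0]]' 30;python3 -c "
from h import *
to(585.5,-28,110,-81)"
```

```text
time: 10.18
tool_pos: [390.8, 254.0, 25.1]
ee_rot: [-2.659, -1.671, 0.006]
force: [-0.4, 0.2, 0.5]
opening: 74.3
time: 10.8
tool_pos: [391.3, 254.9, 26.9]
ee_rot: [2.658, 1.675, 0.001]
force: [-0.5, -0.4, -0.7]
opening: 25.1
time: 11.18
tool_pos: [391.3, 254.9, 26.7]
ee_rot: [2.658, 1.675, 0.0]
force: [-0.3, 0.1, 1.7]
opening: 14.0
pos [391.3 254.9  26.7] yaw_y -25.6 q6 0.78 q1 0.34 shift [-5.711  9.91  -2.777] turn 11.09 open 14.0 F [-0.3  0.1  1.7] t 11.18
```

```bash
python3 -m handwheel '[[1,0,0,-0.3,0],[1,0,0,-1.5,0],[1,0,0,-3,0],[1,0,0,-4,0],[1,0,0,-4,0]]' 30;  python3 -m handwheel '[[1,-5.7,9.9,0,11.1],[1,-5.7,9.9,0,11.1],[1,-5.7,9.9,0,11.1],[1,-5.7,9.9,0,11.1],[1,-5.7,9.9,0,11.1]]' 30;python3 -c "
from h import *
to(585.5,-28,110,-81)"
```

```text
time: 11.8
tool_pos: [392.5, 255.4, 148.9]
ee_rot: [2.657, 1.674, 0.009]
force: [-0.4, -0.5, -2.0]
opening: 13.7
time: 12.42
tool_pos: [567.8, -4.3, 144.8]
ee_rot: [-3.128, -0.283, 0.005]
force: [1.3, 1.4, -2.1]
opening: 13.8
pos [567.8  -4.3 144.8] yaw_y -79.7 q6 1.19 q1 -0.2 shift [0.441 0.884 1.159] turn 0.27 open 13.8 F [ 1.3  1.4 -2.1] t 12.43
```

```bash
python3 -m handwheel '[[1,0.42,0.87,0,0.2],[1,0.42,0.87,0.5,0.2],[1,0.42,0.87,1.7,0.2],[1,0.42,0.87,2.4,0.2],[1,0.42,0.87,2.4,0.2]]' 30;python3 -m handwheel '[[1,0,0,0,0]]';python3 -c "
from h import *
to(585.5,-28,110,-81)
snap('wrist','w5',scale=1.5)"
```

```text
time: 13.05
tool_pos: [581.3, -24.0, 71.3]
ee_rot: [-3.127, -0.268, 0.014]
force: [0.7, 0.4, -1.6]
opening: 13.8
time: 13.18
tool_pos: [584.8, -25.1, 74.4]
ee_rot: [-3.13, -0.268, 0.002]
force: [-0.0, 0.2, -1.7]
opening: 13.8
pos [584.8 -25.1  74.4] yaw_y -80.2 q6 1.17 q1 -0.23 shift [ 0.007  0.099 -1.188] turn 0.16 open 13.8 F [-0.   0.2 -1.7] t 13.18
```

View pics/w5.png

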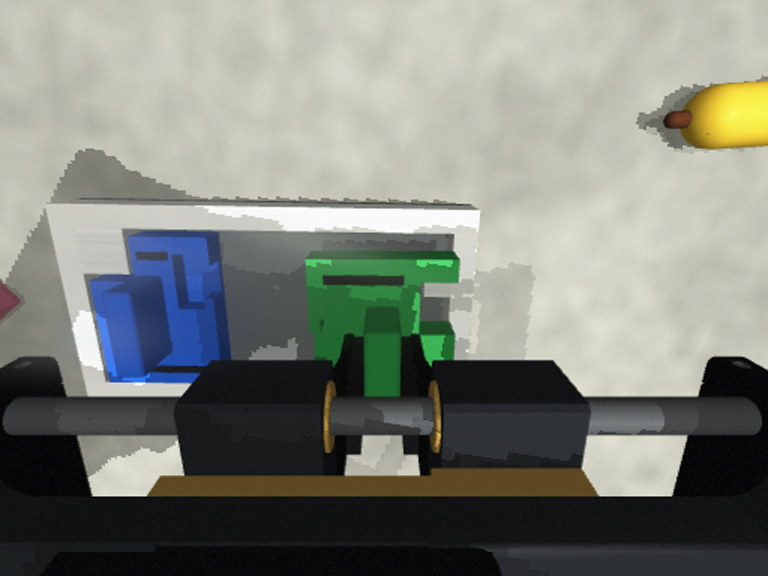

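Tray corners (48,204) and (479,209). Green edges (307,253), (460,253), (459,282), notch (423,284), (420,322). Blue is seated.

```bash
python3 - <<'E'
from s import *
t=fit([(56,108),(56,-108)],P('w5',[(48,204),(479,209)],26));print('tray',t)
f=fit([(42,32),(42,-32),(32,-32),(32,-16),(8,-16)],P('w5',[(307,253),(460,253),(459,282),(423,284),(420,322)],67.7));print('tile',f)
print('blue',fit([(42,8),(42,-32),(18,32)],P('w5',[(125,229),(220,231),(91,277)],26)))
a=np.radians(t[2]); 
b=np.array([t[0]+62*np.sin(a),t[1]-62*np.cos(a)]);d=b-f[:2];print('need',d)
s=r.get_state()['tool_pos']; to(s[0]+d[0],s[1]+d[1],50,t[2]-90)
E
```

```text
tray (np.float64(576.1), np.float64(33.1), np.float64(9.2), array([0.6, 0.6]))
tile (np.float64(585.9), np.float64(-25.9), np.float64(8.9), array([0.1, 1.1, 1.7, 2.9, 3.8]))
blue (np.float64(567.7), np.float64(92.6), np.float64(9.0), array([3.3, 4.8, 1.8]))
need [ 0.11263364 -2.20244843]
pos [585.4 -25.4  75. ] yaw_y -80.2 q6 1.17 q1 -0.23 shift [-0.009  0.073  0.835] turn 0.11 open 13.9 F [ 0.   0.1 -1.7] t 13.22
```

```bash
python3 -m handwheel '[[1,0,0.07,0.1,0.1],[1,0,0.07,0.5,0.1],[1,0,0.07,0.9,0.1],[1,0,0.07,1.2,0.1],[1,0,0.07,1.2,0.1]]' 30;python3 -c "
from h import *
to(585.5,-28,33,-81)"
```

```text
time: 13.85
tool_pos: [585.1, -28.0, 37.4]
ee_rot: [-3.131, -0.252, 0.003]
force: [-0.0, -0.2, -2.1]
opening: 13.4
pos [585.1 -28.   37.4] yaw_y -80.8 q6 1.17 q1 -0.24 shift [0.012 0.003 0.148] turn 0.04 open 13.4 F [-0.  -0.2 -2.1] t 13.85
```

No contact with the bottom 5 mm off the floor, so it is in the recess. Lower to the floor.

```bash
python3 -m handwheel '[[1,0,0,0.08,0],[1,0,0,0.15,0],[1,0,0,0.22,0],[1,0,0,0.22,0]]' 30;python3 -c "
from h import *
to(585.5,-28,33,-81)"
```

```text
time: 14.35
tool_pos: [586.0, -28.1, 32.7]
ee_rot: [3.131, 0.253, 0.001]
force: [-1.1, 0.1, 2.4]
opening: 13.8
pos [586.  -28.1  32.7] yaw_y -80.8 q6 1.17 q1 -0.24 shift [-0.015 -0.005 -0.01 ] turn 0.04 open 13.8 F [-1.1  0.1  2.4] t 14.35
```

```bash
python3 -m handwheel '[[-1,0,0,-0.02,0],[-1,0,0,-0.02,0],[-1,0,0,-0.02,0],[-1,0,0,-0.02,0],[-1,0,0,-0.02,0]]' 30; python3 -m handwheel '[[-1,0,0,-0.5,0],[-1,0,0,-2.5,0],[-1,0,0,-4.5,0],[-1,0,0,-6,0],[-1,0,0,-6,0]]' 30;  python3 -c "
from h import *
to(566,-335.5,215,95.7)"
```

```text
time: 14.98
tool_pos: [585.8, -28.1, 32.6]
ee_rot: [-3.131, -0.252, 0.0]
force: [-0.0, -0.4, -0.1]
opening: 55.7
time: 15.6
tool_pos: [588.7, -28.6, 218.3]
ee_rot: [3.128, 0.252, 0.017]
force: [0.3, -1.0, -0.7]
opening: 86.9
pos [588.7 -28.6 218.3] yaw_y -80.8 q6 1.17 q1 -0.24 shift [-2.389  9.974  0.128] turn 0.71 open 86.9 F [ 0.3 -1.  -0.7] t 15.6
```

```bash
python3 -m handwheel '[[-1,-2.39,9.97,0,-10],[-1,-2.39,9.97,0,-10],[-1,-2.39,9.97,0,-10],[-1,-2.39,9.97,0,-10],[-1,-2.39,9.97,0,-10]]' 30; python3 -m handwheel '[[-1,0,0,0,-10],[-1,0,0,0,-10],[-1,0,0,0,-10],[-1,0,0,0,-10],[-1,0,0,0,-10]]'; python3 -m handwheel '[[-1,0,0,0,-10],[-1,0,0,0,-10],[-1,0,0,0,-10],[-1,0,0,0,-10],[-1,0,0,0,-10]]';  python3 -c "
from h import *
to(566,-335.5,215,95.7)"
```

```text
time: 16.23
tool_pos: [562.2, -331.0, 211.6]
ee_rot: [-2.725, -1.558, 0.001]
force: [0.9, 0.3, -0.8]
opening: 87.4
time: 16.85
tool_pos: [562.4, -329.1, 211.4]
ee_rot: [-1.812, -2.563, -0.0]
force: [-0.6, 0.0, 0.3]
opening: 86.9
time: 17.48
tool_pos: [562.5, -329.1, 211.4]
ee_rot: [-0.559, -3.089, -0.002]
force: [-0.4, -0.1, 0.1]
opening: 86.8
pos [ 562.5 -329.1  211.4] yaw_y 69.5 q6 -1.91 q1 -0.7 shift [-0.185 -0.16  -0.119] turn -5.25 open 86.8 F [-0.4 -0.1  0.1] t 17.48
```

```bash
python3 -m handwheel '[[-1,-0.19,-0.16,0,-5.2],[-1,-0.19,-0.16,0,-5.2],[-1,-0.19,-0.16,0,-5.2],[-1,-0.19,-0.16,0,-5.2],[-1,-0.19,-0.16,0,-5.2]]';  python3 -c "
from h import *
to(566,-335.5,215,95.7)
snap('wrist','w6',scale=1.5)"
```

```text
time: 18.1
tool_pos: [566.5, -335.9, 212.0]
ee_rot: [0.141, -3.137, -0.001]
force: [0.8, -0.2, 0.2]
opening: 87.1
pos [ 566.5 -335.9  212. ] yaw_y 95.1 q6 -2.37 q1 -0.7 shift [ 0.016  0.016 -0.099] turn -0.11 open 87.1 F [ 0.8 -0.2  0.2] t 18.1
```

View pics/w6.png

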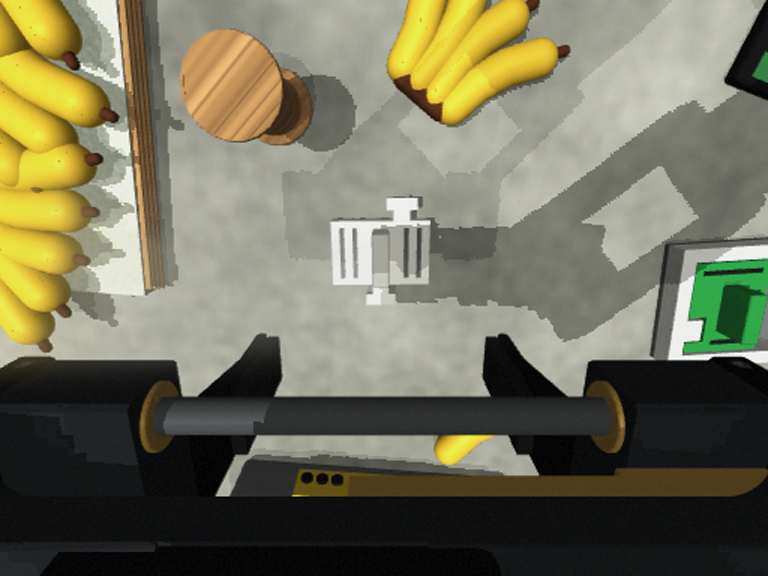

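White body corners (331,219), (431,219), (428,284), (333,284). The offset tab is top right, as expected for +y.

```bash
python3 - <<'E'
from s import *
f=fit([(-42,28),(42,28),(42,-28),(-42,-28)],P('w6',[(331,220),(431,220),(428,284),(333,284)],20));print(f)
to(f[0],f[1],27,f[2])
E
```

```text
(np.float64(565.0), np.float64(-337.5), np.float64(95.0), array([0.3, 0.6, 0.2, 0.5]))
pos [ 566.6 -336.   212.2] yaw_y 95.2 q6 -2.37 q1 -0.7 shift [ 0.055 -0.048  6.174] turn 0.03 open 87.6 F [0.4 0.5 0. ] t 18.15
```

```bash
python3 -m handwheel '[[-1,0.05,-0.05,2,0],[-1,0.05,-0.05,4,0],[-1,0.05,-0.05,5.6,0],[-0.4,0.05,-0.05,6.2,0],[1,0.05,-0.05,6.2,0]]'; python3 -m handwheel '[[1,0,0,0,0],[1,0,0,0,0],[1,0,0,0,0],[1,0,0,0,0],[1,0,0,0,0]]' 30;  python3 -m handwheel '[[1,0,0,0,0],[1,0,0,0,0],[1,0,0,0,0]]' 30; python3 -c "
from h import *
to(576,33.4,110,9.1)"; python3 -m handwheel '[[1,0,0,-0.3,0],[1,0,0,-1.5,0],[1,0,0,-3,0],[1,0,0,-4,0],[1,0,0,-4,0]]' 30;python3 -c "
from h import *
to(576,33.4,145,9.1)"
```

```text
time: 18.77
tool_pos: [565.3, -337.7, 25.9]
ee_rot: [0.143, -3.137, -0.002]
force: [0.4, 0.2, 0.8]
opening: 74.5
time: 19.4
tool_pos: [565.6, -338.0, 26.9]
ee_rot: [-0.143, 3.138, -0.0]
force: [-0.5, 0.1, -0.1]
opening: 25.0
time: 19.77
tool_pos: [565.5, -337.8, 26.6]
ee_rot: [0.143, -3.138, -0.0]
force: [-0.5, 0.3, 0.3]
opening: 13.8
pos [ 565.5 -337.8   26.6] yaw_y 95.2 q6 -2.37 q1 -0.71 shift [-1.471 12.291 -2.777] turn 17.22 open 13.8 F [-0.5  0.3  0.3] t 19.77
time: 20.4
tool_pos: [567.3, -339.3, 150.0]
ee_rot: [-0.143, 3.133, -0.008]
force: [-0.6, -0.3, -1.1]
opening: 13.5
pos [ 567.3 -339.3  150. ] yaw_y 95.2 q6 -2.37 q1 -0.71 shift [-1.42  12.346  0.108] turn 17.22 open 13.5 F [-0.6 -0.3 -1.1] t 20.4
```

```bash
python3 -m handwheel '[[1,-1.42,12.35,0,17.2],[1,-1.42,12.35,0,17.2],[1,-1.42,12.35,0,17.2],[1,-1.42,12.35,0,17.2],[1,-1.42,12.35,0,17.2]]' 30;python3 -c "
from h import *
to(576,33.4,145,9.1)"
```

```text
time: 21.02
tool_pos: [571.7, -32.0, 144.9]
ee_rot: [-1.26, -2.874, 0.001]
force: [1.2, 0.2, -1.5]
opening: 13.9
pos [571.7 -32.  144.9] yaw_y 42.6 q6 -1.0 q1 -0.25 shift [ 1.505  1.583 -0.002] turn 6.71 open 13.9 F [ 1.2  0.2 -1.5] t 21.02
```

```bash
python3 -m handwheel '[[1,1.45,1.55,0,6.5],[1,1.45,1.55,0,6.5],[1,1.45,1.55,0,6.5],[1,1.45,1.55,0,6.5],[1,1.45,1.55,0,6.5]]' 30;python3 -c "
from h import *
to(576,33.4,90,9.1)"
```

```text
time: 21.65
tool_pos: [576.7, 29.3, 145.7]
ee_rot: [-2.005, -2.416, 0.002]
force: [-0.0, 0.2, -1.4]
opening: 13.6
pos [576.7  29.3 145.7] yaw_y 10.6 q6 -0.33 q1 -0.14 shift [0.139 0.005 1.857] turn 0.3 open 13.6 F [-0.   0.2 -1.4] t 21.65
```

```bash
python3 -m handwheel '[[1,0.14,0,0,0.3],[1,0.14,0,1.2,0.3],[1,0.14,0,2.2,0.3],[1,0.14,0,2.4,0.3],[1,0.14,0,2.4,0.3]]' 30;python3 -c "
from h import *
to(576,33.4,90,9.1)
snap('wrist','w7',scale=1.5)"
```

```text
time: 22.28
tool_pos: [576.8, 33.5, 74.8]
ee_rot: [-2.041, -2.388, -0.0]
force: [0.8, 1.0, -1.9]
opening: 14.1
pos [576.8  33.5  74.8] yaw_y 9.0 q6 -0.29 q1 -0.14 shift [ 0.002 -0.026 -0.508] turn -0.02 open 14.1 F [ 0.8  1.  -1.9] t 22.27
```

View pics/w7.png

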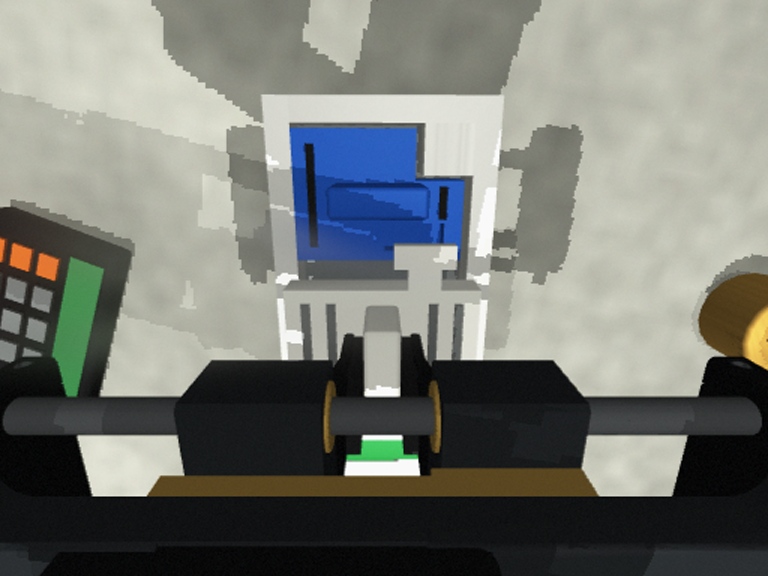

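Tray far corners (263,95), (503,96). White tab head (395,245), (458,245). Body edge (285,280), (487,280).

```bash
python3 - <<'E'
from s import *
t=fit([(-56,108),(56,108)],P('w7',[(263,95),(503,96)],26));print('tray',t)
f=fit([(5,47),(31,47),(-42,28),(42,28)],P('w7',[(395,245),(458,245),(285,280),(487,280)],68.2));print('tile',f)
print('blue in',fit([(-42,32),(18,32),(-42,-32)],P('w7',[(290,124),(418,124),(298,260)],26)))
d=np.array(t[:2])-f[:2];print('need',d)
s=r.get_state()['tool_pos']; to(s[0]+d[0],s[1]+d[1],33,t[2])
E
```

```text
tray (np.float64(576.4), np.float64(33.6), np.float64(8.8), array([0.4, 0.4]))
tile (np.float64(576.7), np.float64(35.2), np.float64(8.5), array([2.2, 1.9, 1.5, 2.7]))
blue in (np.float64(565.2), np.float64(95.7), np.float64(9.3), array([0.7, 0.7, 1.3]))
need [-0.3 -1.6]
pos [577.4  33.4  75.5] yaw_y 9.0 q6 -0.29 q1 -0.14 shift [-0.051 -0.02   1.415] turn 0.04 open 13.8 F [ 1.5 -0.1  0. ] t 22.32
```

```bash
python3 -m handwheel '[[1,-0.03,-0.02,0.2,0],[1,-0.03,-0.02,0.5,0],[1,-0.03,-0.02,0.8,0],[1,-0.03,-0.02,1.05,0],[1,-0.03,-0.02,1.05,0]]' 30;python3 -c "
from h import *
to(576.4,33.6,33,9)"
```

```text
time: 22.95
tool_pos: [575.5, 32.7, 42.2]
ee_rot: [-2.039, -2.388, 0.002]
force: [-0.9, 0.3, -1.2]
opening: 13.8
pos [575.5  32.7  42.2] yaw_y 9.0 q6 -0.29 q1 -0.14 shift [0.026 0.035 0.306] turn -0.0 open 13.8 F [-0.9  0.3 -1.2] t 22.95
```

```bash
python3 -m handwheel '[[1,0,0.02,0.1,0],[1,0,0.02,0.2,0],[1,0,0.02,0.28,0],[1,0,0.02,0.28,0]]' 30;python3 -c "
from h import *
to(576.4,33.6,32.6,9)"
```

```text
time: 23.45
tool_pos: [576.6, 32.7, 34.6]
ee_rot: [-2.04, -2.389, 0.0]
force: [-0.9, 0.1, -0.6]
opening: 13.9
pos [576.6  32.7  34.6] yaw_y 9.0 q6 -0.29 q1 -0.14 shift [ 0.032 -0.002  0.066] turn -0.0 open 13.9 F [-0.9  0.1 -0.6] t 23.45
```

```bash
python3 -m handwheel '[[1,0,0,0.04,0],[1,0,0,0.08,0],[1,0,0,0.09,0],[1,0,0,0.09,0]]' 30;python3 -c "
from h import *
to(576.4,33.6,32.6,9)"
```

```text
time: 23.95
tool_pos: [576.8, 32.6, 32.6]
ee_rot: [2.04, 2.389, 0.0]
force: [-0.6, -0.1, 4.8]
opening: 13.7
pos [576.8  32.6  32.6] yaw_y 9.0 q6 -0.29 q1 -0.14 shift [ 0.034 -0.009 -0.002] turn -0.0 open 13.7 F [-0.6 -0.1  4.8] t 23.95
```

```bash
python3 -m handwheel '[[-1,0,0,-0.02,0],[-1,0,0,-0.02,0],[-1,0,0,-0.02,0],[-1,0,0,-0.02,0],[-1,0,0,-0.02,0]]' 30; python3 -m handwheel '[[-1,0,0,-0.5,0],[-1,0,0,-2.5,0],[-1,0,0,-4.5,0],[-1,0,0,-6,0],[-1,0,0,-6,0]]' 30; python3 -m handwheel '[[-1,-3,0,-1,0],[-1,-4,0,-1,0],[-1,-4,0,-1,0],[-1,-4,0,-1,0]]' 30; python3 -c "
from h import *
to(576.4,33.6,32.6,9)
snap('wrist','w8',scale=1.5); snap('top','top2',(80,110,400,300),2.5)
im=np.vstack([cv2.imread('pics/w8.png')]);cv2.imwrite('pics/w8.png',im)"
```

```text
time: 24.58
tool_pos: [576.7, 32.7, 32.5]
ee_rot: [-2.04, -2.389, 0.0]
force: [-0.0, -0.3, 0.2]
opening: 55.6
time: 25.2
tool_pos: [579.7, 32.4, 218.2]
ee_rot: [2.034, 2.382, 0.009]
force: [0.2, -0.0, -0.3]
opening: 86.3
time: 25.7
tool_pos: [594.3, -85.5, 241.6]
ee_rot: [-2.04, -2.385, 0.001]
force: [0.2, -0.5, -0.2]
opening: 87.1
pos [594.3 -85.5 241.6] yaw_y 8.9 q6 -0.49 q1 -0.33 shift [4.003 0.044 6.973] turn -0.01 open 87.1 F [ 0.2 -0.5 -0.2] t 25.7
```

View pics/w8.png

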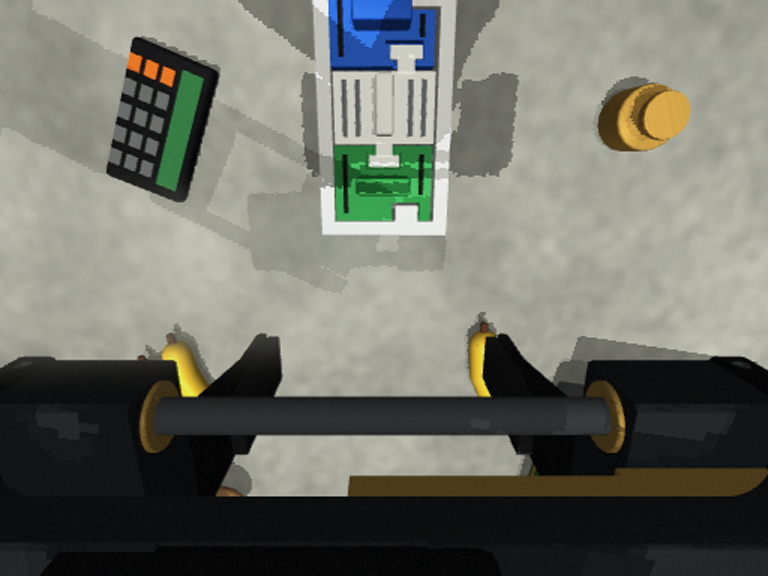

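The wrist view shows all three tiles in the tray, around (388,60–220). Both tabs, near (405,55) and (383,155), sit in their pockets and the notch is round the boss. Handing in.

```bash
python3 -c "
from h import *
a=np.load('pics/top1.npz')['img'].astype(int);b=np.load('pics/top2.npz')['img'].astype(int)
for n,(u,v) in dict(bottle=(122,233),cup=(192,162),weight=(250,134),banana=(330,150),hand=(356,253),twine=(405,232),calc=(271,256)).items():
  print(n,np.abs(a-b)[v-8:v+8,u-8:u+8].mean().round(1))
print(r.finish_job())"
```

```text
bottle 18.3
cup 20.2
weight 17.9
banana 79.0
hand 15.5
twine 17.9
calc 39.0
the job is handed in; nothing more can be done
None
```

The three tiles are back in the tray and the job is handed in, at about 26 s on the robot clock. I laid blue first, then green, then white, lowering each until it touched the floor before letting go.

- **Seating:** The TCP heights at floor contact (33.3, 32.7 and 32.6 mm) match fully seated tiles. The wrist picture after release shows all three flat, with both white tabs in their pockets, the notch round the boss and the blue cut-out round the block. The blue tile's fin end and tray end were cut off at the top of that picture, but the earlier views showed it in place.
- **Contact during placing:** Blue brushed the near rim at about 6 N on the way in and went home after a small shift. The highest force I read at the end of any move was about 13 N; I did not check peaks within moves.
- **Other things on the counter:** My last check was inconclusive. I compared top-camera patches before and after, and every patch differed by 15 to 20 grey levels or more, so it could not show whether anything had moved. The banana (79) and calculator (39) differed most. I think the arm and its shadow covered those two, because the last wrist picture shows the calculator and a banana lying undisturbed, but I did not look at the second top picture to confirm it. I saw no contact with anything but the tiles and the tray.
- **Pictures:** I viewed 11, one past the budget of 10.

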